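# Grip a control unit in the quick-slide vise and probe its two contacts

### The job

Slide the vise's moving jaw in until it grips the grey control unit squarely against the fixed jaw with no gap left. Then take the test probe from its wooden stand and, holding it square to the unit's sloping panel, touch its tip for a moment first on the round brass contact and then on the brass bar contact. Put the probe back upright in its stand, leave the unit gripped, and do not disturb the other things on the bench.

Things in the scene. Friction and masses are not known exactly. Their poses are not given: they have to be found in the camera images.
- vise: Blue-green cast vise with dark steel bed, fixed on the bench, 160 x 300 mm, turned up to 17 degrees, on the left or right. Origin: bench surface under its middle; z up. The jaw slides along its y; fixed jaw at the +y end. Jaws 120 mm wide (x), tops at z = 110 mm. Bed top, where the unit stands, at z = 35 mm. A low fence behind the unit: inner face at x = +68 mm, top z = 52 mm.
- jaw (a joint): Moving jaw position in m: 0 fully open, growing towards the fixed jaw (vise +y). Its inner face is at vise y = -75 mm + value. Starts at 0 to 0.03; grips the 70 mm wide unit at 0.080 (its own limit is 0.092). Friction about 5 N, plus about 4 N once it pushes the unit; no spring, it stays where left.
- fixed_face (a point): Middle of the fixed jaw's steel inner face, at vise y = +75 mm, z = 85 mm.
- jaw_grip (a point): Grip point in the upright dark steel lug on top of the moving jaw, z = 140 mm; moves with the jaw. The lug is 24 mm thick along the vise's y, 44 mm along its x, and rises from the jaw's top (z = 110 mm) to z = 158 mm. Behind the jaw (-y) a screw boss with a crossbar sticks out at z = 72 mm.
- unit: Loose grey control unit, 110 (x) x 70 (y) x 69 mm, 0.8 kg, on the vise bed between the jaws, turned up to 8 degrees at first. Origin: centre of its underside; z up. Its front (-x, robot side) is 30 mm high; from there a panel with two brass contacts slopes up at 32 degrees to 69 mm at x = +8 mm; the rest is flat. Gripped, its origin is at vise y = +40 mm.
- contact_round: Round brass contact, 22 mm diameter, standing 6 mm proud of the sloping panel, at the unit's +y side. Origin: its centre on the panel surface; its z axis points straight out of the panel (32 degrees from vertical). Fixed to the unit.
- round_top (a point): Centre of the round contact's outer face, where the tip should touch.
- contact_bar: Brass bar contact, 34 mm long up the slope, 14 mm wide, 6 mm proud of the panel, at the unit's -y side, 34 mm from the round one. Origin: its centre on the panel surface; z straight out of the panel. Fixed to the unit.
- bar_top (a point): Centre of the bar contact's outer face, where the tip should touch.
- stand: Wooden block 100 x 100 x 90 mm fixed to the bench, with one upright through hole of 32 mm diameter in its middle. Origin: centre of its underside.
- probe: Loose test probe, 151 mm long, 0.12 kg. Origin: on its axis at the collar's underside, which rests on the stand's top; z from tip to handle. Black square handle 26 x 26 mm from z = 7 to 85 mm, flats facing its x and y; collar 56 mm wide, 7 mm thick; below it a 14 mm steel rod tapering to the tip at z = -60 mm. The rod stands in the stand's hole.
- probe_tip (a point): Tip of the probe, 60 mm below its origin along its axis.
- bottle: Green bottle, 60 mm diameter, 170 mm high; bystander. Origin under its centre.
- screwdriver: Screwdriver 190 mm long lying on the bench; bystander. Origin at its underside.
- hammer: Hammer 270 mm long lying on the bench; bystander. Origin at its underside.
- wrench: Wrench 180 mm long lying on the bench; bystander. Origin at its underside.
- tape: Paper-coloured tape roll, 90 mm diameter, 25 mm high; bystander. Origin under its centre.
- mug: White mug, 80 mm diameter, 90 mm high; bystander. Origin under its centre.
- gear: Steel disc, 70 mm diameter, 30 mm high; bystander. Origin under its centre.
There are look-alikes about, which are no part of the job. Several things look just like the stand: the one meant starts farthest to the robot's left.

How it is judged:
By the outcome, as a careful person would: the job done as asked, in the order asked, and still so for the second after the job is handed in, with the robot touching nothing.
It also fails if it takes over 72 s, if anything falls off the work surface, if the arm or the gripper's body presses on something with over 40 N, if the wrist force passes 120 N, or if a joint passes its speed limit or range.

### The arm

A 6-joint arm with a two-finger parallel gripper is mounted at the origin on the work surface. World frame = base frame: x ahead of the robot, y to its left, z up, the work surface at z = 0. Lengths are in m, angles in rad, forces in N, time in s.
With the tool pointing down it reaches from about 0.375 to 0.975 m from the base axis. Payload 3.8 kg.
Tool frame: the origin (TCP) lies at the very end of the fingers, on their centre line; the grasp point (between the pads) lies 19 mm behind it; z points along the fingers, y is the line along which they close (so a half turn about z gives the same grasp; the last joint's range is limited). The gripper opens to 88 mm and grips with 3 to 60 N. Pads are 18 mm wide; open, the fingers measure 123 mm over their backs; the gripper's body (75 mm by 187 mm) begins 45 mm behind the grasp point.
Start: joints at [-1.341, 0.264, 1.604, -0, 1.274, -0.037], TCP at [0.178, -0.651, 0.239] pointing down, gripper open.
Joint ranges: [-2.63, 2.63], [-0.94, 2.18], [0.31, 2.57], [-1.31, 4.45], [0, 2.66], [-2.55, 2.55]. Speed limits (rad/s): [2.57, 2.57, 3.14, 3.14, 3.14, 3.14].

### API

Orientations are given as a rotation vector (axis times angle).
In Python, from rig import * gives the robot as it stands. The module is installed in compiled form; this text tells all that it offers.
- The arm moves only by the tool step_arm, never from a script. Its argument "series" is text: rows parted by semicolons, each of 7 numbers parted by spaces: the shift along the tool's x, y, z in m, then the turn, a rotation vector about the tool's x, y, z in degrees, then the finger opening in m, from 0 to 0.0881. A call has 1 to 20 rows; each row shifts and turns the commanded pose from where the row before left it, along the tool's axes as they then stand; what a row does not reach is not made up. A row lasts 1/12 s, in which the tool goes at most 41.7 mm and 7.16 degrees, less where a joint would pass 70% of its speed; a pose out of reach is approached as far as the arm can. A call is refused whole if a number of a shift passes 0.0417 or a number of a turn 7.16, either way. A call with a gripper value outside its range is refused whole. The fingers move at their own pace and stop on an object; "squeeze" is the grip in N (left out, the last holds). Time passes only in rows, so rows that do not move let the fingers close. It gives the time, the measured TCP pose, the force, the opening and the grip force at its end, in the units of the state.
- state(): the state, without advancing time (a new reading comes with each control period).
- grab_frame(name): name is "side" or "top" or "wrist"; returns a dict with "image" (480x640x3 uint8, blue, green, red), "mtx" (3x3 intrinsics, pixels), "R" (3x3) and "t" (3): a world point X has camera coordinates R X + t. Camera axes: x right, y down, z forward; pixel columns grow to the right and rows downward; lengths in m; the calibration is good to about 2 mm. The wrist camera is an equidistant fisheye: a pixel r from the principal point sees the ray r / f radians off the axis. A picture is of the moment at which its call begins. There is no depth.
- sign_off(): hands the job in; it is judged then, once.
The state is a dict: "clock": time; "joints": joint angles; "qvel": joint speeds; "joint_efforts": joint torques, N m; "ee_pos": TCP position; "orientation": TCP orientation; "wrist_force": force on the tool from outside, world axes, zero at the start; "wrist_torque": the same for the moment, N m; "width": finger opening in m; "grip_force": force on a finger pad.
Only numpy, scipy, OpenCV 4.12 (cv2) and the standard library are available. Lean on these libraries where they do the work, as an engineer would, in place of code of your own. Each camera call takes 0.05 s, during which the arm holds its last target. There are 200 camera calls.

## Working session

There is one attempt and no reset: what is moved stays moved. The work goes in short steps, Python scripts to look and compute and a tool call to move; the robot and the scene stay as the last step left them, time stands still between calls to the robot, and variables do not carry over. Pictures are saved under pics/ and viewed, at most 10 in all, crops included, and the job is handed in when it is done.

Besides the shell and the picture viewer there is one more tool, called after ">>>" in YAML: its name, and indented under it one key for each argument. step_arm: Moves the arm, as the interface text tells. Its arguments: {"type":"object","properties":{"series":{"type":"string"},"squeeze":{"type":"number"}},"required":["series"]}

```bash
mkdir -p pics; python3 - <<'E'
from rig import *
import cv2,pickle
d={}
for n in("top","side"):
    f=grab_frame(n);d[n]=f;cv2.imwrite(f"pics/{n}0.png",f["image"]);print(n,f["mtx"],f["R"],f["t"])
pickle.dump(d,open("f0.pkl","wb"))
print(state())
E
```

```text
top [[439.34855153   0.         309.49234213]
 [  0.         439.34855153 232.03980657]
 [  0.           0.           1.        ]] [[-0.01060411 -0.99994313  0.00113316]
 [-0.97973296  0.01016309 -0.20005011]
 [ 0.20002722 -0.00323154 -0.97978501]] [-0.00114659  0.53209416  1.07700537]
side [[512.91710208   0.         314.60232107]
 [  0.         512.91710208 240.07628266]
 [  0.           0.           1.        ]] [[-0.98041955 -0.19637312  0.01466654]
 [-0.15224977  0.70867484 -0.68891217]
 [ 0.12489003 -0.67765593 -0.72469643]] [0.53011919 0.13974464 1.14922602]
{'clock': 0.1, 'joints': array([-1.34089849e+00,  2.64654282e-01,  1.60519734e+00, -7.75716699e-06,
        1.27367968e+00, -3.69165082e-02]), 'qvel': array([-0.00084236, -0.00114012, -0.00338233, -0.0003273 ,  0.0001555 ,
       -0.00048669]), 'joint_efforts': array([ 7.08245389e-04, -5.03617716e+01, -3.58071506e+01,  7.31059257e-02,
        2.33750028e-02, -4.55059853e-05]), 'ee_pos': array([ 0.17781488, -0.65051918,  0.23755   ]), 'orientation': array([-3.11176561e+00, -4.17615879e-01,  3.04786749e-04]), 'wrist_force': array([-0.29012708, -0.20140246,  0.44728992]), 'wrist_torque': array([ 0.00481545,  0.07016403, -0.00545311]), 'grip_force': 0.0, 'width': 0.08845800458099763}
```

View pics/top0.png

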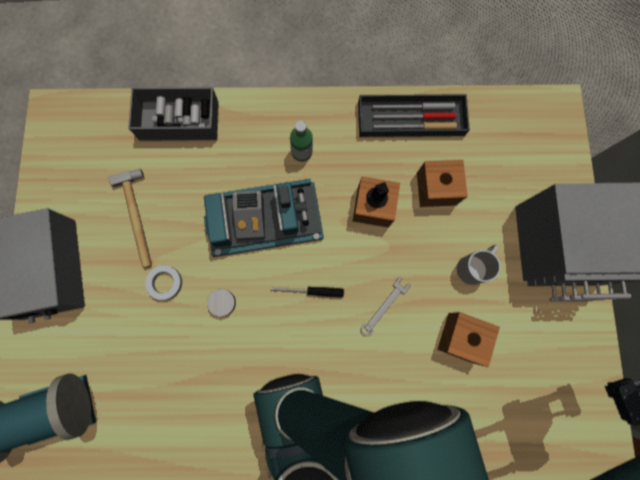

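View pics/side0.png

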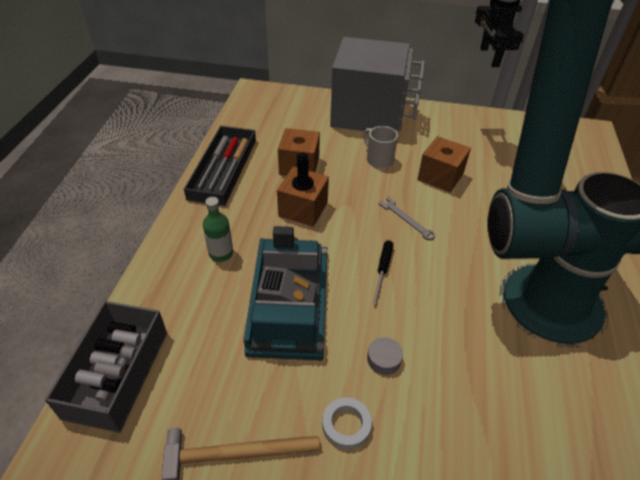

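The top view shows three stand look-alikes: (376,200) with the probe in it, (442,182) and (470,338). Image left is the robot's left, so the one at (376,200) is meant. The vise is centred near (263,216), with its fixed jaw at the left (+y) and the lug at (285,205). A close crop will check the choice and give measurements.

```bash
python3 - <<'E'
import cv2,pickle,numpy as np
d=pickle.load(open("f0.pkl","rb"))
a=cv2.resize(d["top"]["image"][160:270,195:405],None,fx=3.8,fy=3.8,interpolation=cv2.INTER_CUBIC)
cv2.imwrite("pics/ct.png",a)
b=cv2.resize(d["side"]["image"][140:365,230:340],None,fx=2.66,fy=2.66,interpolation=cv2.INTER_CUBIC)
b=cv2.resize(d["side"]["image"][215:365,235:435],None,fx=4,fy=4,interpolation=cv2.INTER_CUBIC)
cv2.imwrite("pics/cs.png",b)
E
```

```text
(no output)
```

View pics/ct.png

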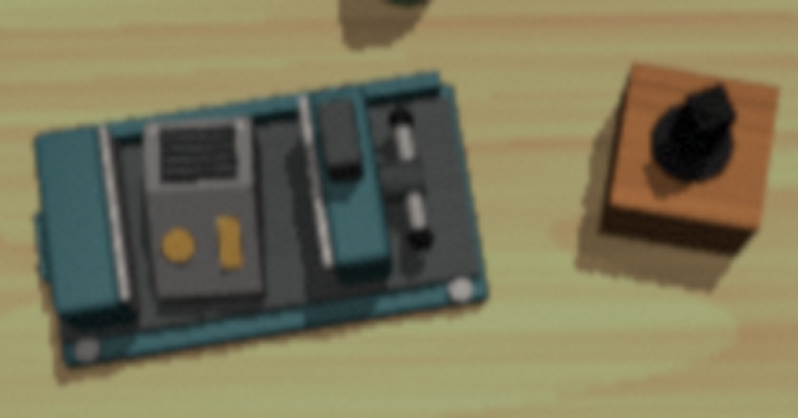

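View pics/cs.png

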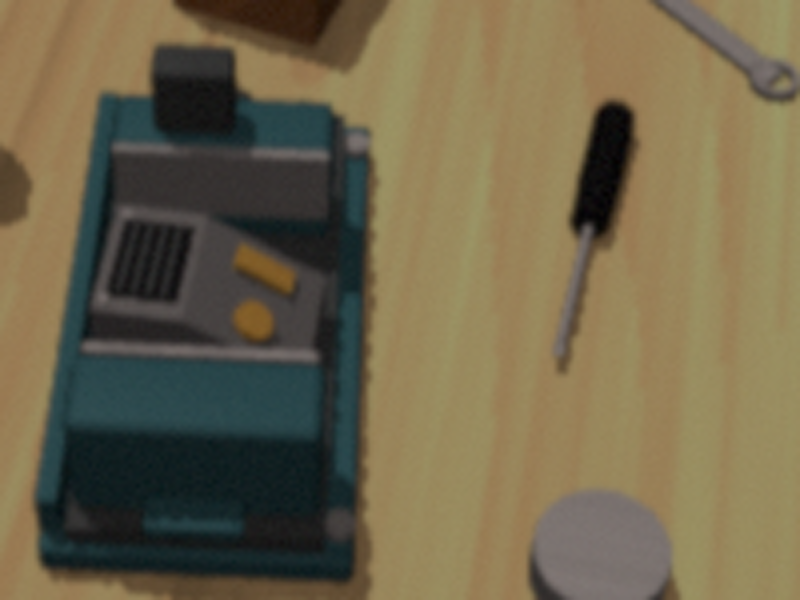

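```bash
cat >h.py <<'E'
import numpy as np,pickle,cv2
from scipy.optimize import least_squares
from scipy.spatial.transform import Rotation as Ro
def proj(f,X):
    c=np.asarray(X,float)@f["R"].T+f["t"]; p=c@f["mtx"].T; return p[:,:2]/p[:,2:]
def pl(p,X):  # pose x,y,th -> world
    c,s=np.cos(p[2]),np.sin(p[2]); X=np.asarray(X,float)
    return np.c_[p[0]+c*X[:,0]-s*X[:,1],p[1]+s*X[:,0]+c*X[:,1],X[:,2]]
T=lambda a:(np.array(a,float)+.5)/3.8-.5+[195,160]
S=lambda a:(np.array(a,float)+.5)/4-.5+[235,215]
E
python3 - <<'E'
from h import *
d=pickle.load(open("f0.pkl","rb"));t,s=d["top"],d["side"]
for f in(t,s):print("cam",-f["R"].T@f["t"])
def vis(p):
    q=p[3]
    F=pl(p,[[.06,.075,.11],[-.06,.075,.11]]);M=pl(p,[[.06,-.075+q,.11],[-.06,-.075+q,.11]])
    y=p[4];L=pl(p,[[.022,y+.012,.158],[-.022,y+.012,.158],[.022,y-.012,.158],[-.022,y-.012,.158]])
    return np.r_[proj(t,F)-T([[107,127],[131,304]]),proj(t,M)-T([[299,97],[325,266]]),
     proj(s,F)-S([[82,343],[320,353]]),proj(s,M)-S([[112,149],[330,159]]),
     proj(t,L)-T([[320,98],[329,178],[354,95],[361,170]]),proj(s,L[:2])-S([[154,74],[236,78]])].ravel()
r=least_squares(vis,[.65,.1,.15,.02,-.09],loss="soft_l1");print("vise",r.x.round(4),np.degrees(r.x[2]),vis(r.x).reshape(-1,2).round(1).tolist())
v=r.x
# unit: top flat corners z=.035+.069
def un(p):
    U=pl(p,[[.055,.035,.104],[.055,-.035,.104],[-.055,.035,.065],[-.055,-.035,.065]])
    a=np.radians(32);C=np.array([-.055,0,.065])
    return np.r_[proj(t,U)-T([[147,121],[248,118],[160,300],[262,298]])].ravel()
r=least_squares(un,[v[0],v[1]+.02,v[2]]);print("unit",r.x.round(4),np.degrees(r.x[2]),un(r.x).round(1))
c,si=np.cos(v[2]),np.sin(v[2]);dx=r.x[:2]-v[:2];print("unit in vise",c*dx[0]+si*dx[1],-si*dx[0]+c*dx[1])
def st(p):return (proj(t,pl(p,[[.05,.05,.09],[.05,-.05,.09],[-.05,-.05,.09],[-.05,.05,.09]]))-T([[632,63],[778,88],[758,230],[612,205]])).ravel()
r=least_squares(st,[.7,-.15,-.15]);print("stand",r.x,st(r.x).round(1))
p=r.x; print("handle top px",proj(t,[[p[0],p[1],.175],[p[0],p[1],.097]]), proj(s,[[p[0],p[1],.175]]))
b=t["image"][175:220,365:395]
for n,f in(("t",t),("s",s)):
    q=proj(f,[[p[0],p[1],.14]])[0].astype(int)
    b=f["image"][q[1]-25:q[1]+25,q[0]-25:q[0]+25].astype(float)
    b=np.clip(b*4,0,255).astype(np.uint8);cv2.imwrite(f"pics/h{n}.png",cv2.resize(b,(400,400),interpolation=cv2.INTER_CUBIC));print(q)
cv2.imwrite("pics/h.png",np.hstack([cv2.imread("pics/ht.png"),cv2.imread("pics/hs.png")]))
E
```

```text
cam [ 0.30586764 -0.00307385  1.16168051]
cam [0.39748844 0.78384748 0.92133677]
vise [ 0.5784  0.1263  0.1969  0.0229 -0.076 ] 11.281685861716014 [[-1.4, -0.3], [0.5, -0.5], [-1.7, -2.5], [0.7, -1.0], [-1.9, 0.6], [-0.1, -1.3], [-4.5, 0.9], [-2.6, -1.0], [-1.0, 5.0], [0.2, 1.5], [-0.1, 3.8], [1.7, 1.6], [2.3, 0.1], [3.0, -0.7]]
unit [0.5716 0.147  0.0399] 2.284383412512488 [-0.5  0.9  0.9  0.3 -0.6 -0.2  0.1 -1. ]
unit in vise -0.0026493857792740027 0.02159602406951892
stand [ 0.61074491 -0.17964996 -0.18103475] [-0.1  0.   0.3 -0.2  0.4  0.1 -0.7  0.1]
handle top px [[383.07323494 187.98600136]
 [377.94780861 197.23935009]] [[301.64849264 155.55225318]]
[380 192]
[301 167]
```

View pics/h.png

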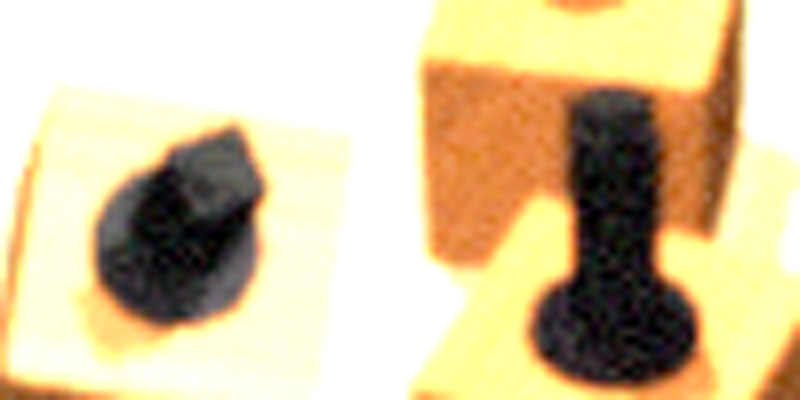

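The contrast crop shows the handle's top face as a square turned about 30–35° in the top view, with corners near (165,155), (237,125), (263,190) and (200,215), on a round collar. The next fit frees the lug's x offset and gets the handle yaw.

```bash
python3 - <<'E'
from h import *
d=pickle.load(open("f0.pkl","rb"));t,s=d["top"],d["side"]
def vis(p):
    q=p[3];F=pl(p,[[.06,.075,.11],[-.06,.075,.11]]);M=pl(p,[[.06,-.075+q,.11],[-.06,-.075+q,.11]])
    y=p[4];x=p[5];L=pl(p,[[x+.022,y+.012,.158],[x-.022,y+.012,.158],[x+.022,y-.012,.158],[x-.022,y-.012,.158]])
    return np.r_[proj(t,F)-T([[107,127],[131,304]]),proj(t,M)-T([[299,97],[325,266]]),
     proj(s,F)-S([[82,343],[320,353]]),proj(s,M)-S([[112,149],[330,159]]),
     proj(t,L)-T([[320,98],[329,178],[354,95],[361,170]]),proj(s,L[:2])-S([[154,74],[236,78]])].ravel()
r=least_squares(vis,[.65,.1,.15,.02,-.09,0],loss="soft_l1");print("vise",r.x.round(4),np.degrees(r.x[2]),vis(r.x).reshape(-1,2).round(1).tolist())
v=r.x;print("lug",pl(v,[[v[5],v[4],.14]]))
def un(p):
    U=pl(p,[[.055,.035,.104],[.055,-.035,.104],[-.055,.035,.065],[-.055,-.035,.065]])
    return np.r_[proj(t,U)-T([[147,121],[248,118],[160,300],[262,298]]),proj(s,U[1:2])-S([[117,207]])].ravel()
u=least_squares(un,[v[0],v[1]+.02,v[2]]).x;c,si=np.cos(v[2]),np.sin(v[2]);dx=u[:2]-v[:2];print("unit",u,un(u).round(1),"in vise",c*dx[0]+si*dx[1],-si*dx[0]+c*dx[1])
Q=np.array([[165,155],[237,125],[263,190],[200,215]])/8+[355,167]
h=.013
def pr(p):return (proj(t,pl(p,[[h,h,.175],[h,-h,.175],[-h,-h,.175],[-h,h,.175]]))-Q).ravel()
r=least_squares(pr,[.61,-.18,.3]);print("probe",r.x,np.degrees(r.x[2]),pr(r.x).round(1))
E
```

```text
vise [ 0.5741  0.1254  0.1547  0.0227 -0.0758  0.0132] 8.862985038898632 [[-0.3, -0.0], [-0.4, 0.2], [-0.2, -0.2], [0.2, 1.8], [-1.2, -0.5], [0.5, -0.3], [-1.2, -0.0], [0.5, -0.2], [-1.0, 2.5], [-0.6, -0.9], [0.0, 1.7], [1.0, -0.4], [-0.6, -0.4], [0.0, -0.5]]
lug [[0.59882378 0.05259544 0.14      ]]
unit [0.57143862 0.14730848 0.04306153] [-0.7  1.   0.7  0.3 -0.7 -0.1  0.1 -1.  -0.1 -0.6] in vise 0.0007630667955766655 0.02202518565546019
probe [ 0.60979766 -0.17716713  0.39184876] 22.451280041649284 [-1.  -0.8  0.1 -1.2  1.5  0.5 -0.7  1.5]
```

```bash
cat >>h.py <<'E'
def down(deg):  # tool z down, tool y at world angle deg
    a=np.radians(deg);y=np.array([np.cos(a),np.sin(a),0]);z=np.array([0,0,-1.]);return np.c_[np.cross(y,z),y,z]
def plan(p,R,way,v=.035,w=6.5):
    """way: (pos,R or None); prints total turn then shift per leg in tool axes, with number of rows"""
    p=np.array(p,float)
    for q,R2 in way:
        if R2 is not None:
            r=np.degrees(Ro.from_matrix(R.T@R2).as_rotvec());n=int(np.ceil(abs(r).max()/w));print("turn",n,"x",(r/max(n,1)).round(2));R=R2
        s=R.T@(np.array(q)-p);n=int(np.ceil(np.linalg.norm(s)/v));print("shift",n,"x",(s/max(n,1)).round(4));p=np.array(q,float)
def now():
    from rig import state
    s=state();return s["ee_pos"],Ro.from_rotvec(s["orientation"]).as_matrix(),s
E
python3 - <<'E'
from h import *
p,R,s=now()
print(R.round(3))
plan(p,R,[((.178,-.44,.30),down(-81.1)),((.5988,.0526,.26),None),((.5988,.0526,.121),None)])
E
```

```text
[[ 0.965  0.264 -0.   ]
 [ 0.264 -0.965  0.002]
 [ 0.    -0.002 -1.   ]]
turn 1 x [-0.11  0.    6.39]
shift 7 x [ 0.0047 -0.0297 -0.0089]
shift 19 x [ 0.0259 -0.0222  0.0021]
shift 4 x [0.     0.     0.0348]
```

>>> step_arm:
  series: "0 0 0 0 0 6.4 0.088; 0.0047 -0.0297 -0.009 0 0 0 0.088; 0.0047 -0.0297 -0.009 0 0 0 0.088; 0.0047 -0.0297 -0.009 0 0 0 0.088; 0.0047 -0.0297 -0.009 0 0 0 0.088; 0.0047 -0.0297 -0.009 0 0 0 0.088; 0.0047 -0.0297 -0.009 0 0 0 0.088; 0.0047 -0.0297 -0.009 0 0 0 0.088"

```text
clock: 0.77
ee_pos: [0.1781, -0.4388, 0.3014]
orientation: [-3.131, -0.243, 0.0]
wrist_force: [0.4, 0.0, 0.7]
width: 0.0885
grip_force: 0.0
```

>>> step_arm:
  series: "0.026 -0.022 0.002 0 0 0 0.088; 0.026 -0.022 0.002 0 0 0 0.088; 0.026 -0.022 0.002 0 0 0 0.088; 0.026 -0.022 0.002 0 0 0 0.088; 0.026 -0.022 0.002 0 0 0 0.088; 0.026 -0.022 0.002 0 0 0 0.088; 0.026 -0.022 0.002 0 0 0 0.088; 0.026 -0.022 0.002 0 0 0 0.088; 0.026 -0.022 0.002 0 0 0 0.088; 0.026 -0.022 0.002 0 0 0 0.088; 0.026 -0.022 0.002 0 0 0 0.088; 0.026 -0.022 0.002 0 0 0 0.088; 0.026 -0.022 0.002 0 0 0 0.088; 0.026 -0.022 0.002 0 0 0 0.088; 0.026 -0.022 0.002 0 0 0 0.088; 0.026 -0.022 0.002 0 0 0 0.088; 0.026 -0.022 0.002 0 0 0 0.088; 0 0 0 0 0 0 0.088"

```text
clock: 2.27
ee_pos: [0.5596, 0.0013, 0.2664]
orientation: [-3.129, -0.249, -0.0]
wrist_force: [-0.5, -0.4, -0.4]
width: 0.0878
grip_force: 0.0
```

```bash
python3 - <<'E'
from h import *
from rig import *
p,R,s=now();print(p,s["clock"],s["wrist_force"])
f=grab_frame("wrist");pickle.dump(f,open("w1.pkl","wb"));cv2.imwrite("pics/w1.png",f["image"])
plan(p,R,[((.5988,.0526,.25),down(-81.1)),((.5988,.0526,.121),None)])
print(f["mtx"],-f["R"].T@f["t"],f["R"])
E
```

```text
[0.55964154 0.00130227 0.2664023 ] 2.2667 [-0.54760488 -0.44091337 -0.37784294]
turn 1 x [-0.13 -0.02  0.2 ]
shift 2 x [ 0.0233 -0.0223  0.0082]
shift 4 x [0.     0.     0.0322]
[[371.64829954   0.         320.85701307]
 [  0.         371.64829954 238.47291442]
 [  0.           0.           1.        ]] [0.6296906  0.01239572 0.41323546] [[ 0.1574814  -0.98751718 -0.00306995]
 [-0.94997614 -0.15234225  0.27264843]
 [-0.2697127  -0.04002067 -0.96210883]]
```

View pics/w1.png

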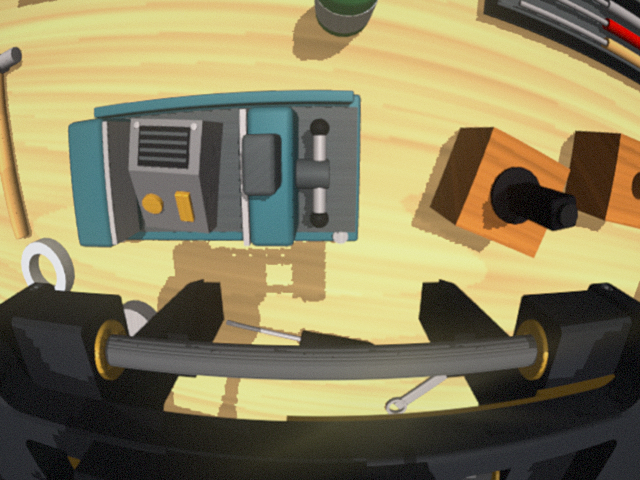

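The wrist view gives clear positions: lug top at about (262,163), moving jaw's steel strip at x≈240–248, fixed strip from (107,122) to (115,243), probe handle end at about (566,210), and collar at about (516,195). I'll project the model into it to check.

```bash
cat >>h.py <<'E'
def ray(f,px,z):
    k=f["mtx"];out=[]
    for u,v in np.atleast_2d(px):
        x,y=(u-k[0,2])/k[0,0],(v-k[1,2])/k[1,1];th=np.hypot(x,y)
        c=np.array([x/th*np.sin(th),y/th*np.sin(th),np.cos(th)]);C=-f["R"].T@f["t"];r=f["R"].T@c
        out.append(C+r*(z-C[2])/r[2])
    return np.array(out).round(4)
def fish(f,X):
    c=np.asarray(X,float)@f["R"].T+f["t"];th=np.arctan2(np.hypot(c[:,0],c[:,1]),c[:,2]);n=np.hypot(c[:,0],c[:,1])
    return c[:,:2]/n[:,None]*th[:,None]*f["mtx"][0,0]+f["mtx"][:2,2]
E
python3 - <<'E'
from h import *
f=pickle.load(open("w1.pkl","rb"))
v=[.5741,.1254,.1547]
print("lug top model",fish(f,pl(v,[[x+.0132,y-.0758,.158] for x,y in((.022,.012),(-.022,.012),(.022,-.012),(-.022,-.012))])).round())
print("jaws",fish(f,pl(v,[[.06,.075,.11],[-.06,.075,.11],[.06,-.0523,.11],[-.06,-.0523,.11]])).round())
print("lug px->",ray(f,[[244,137],[246,194],[281,136],[281,190]],.158))
print("handle top",ray(f,[566,211],.175),"collar",ray(f,[516,195],.0935))
E
```

```text
lug top model [[240. 140.]
 [242. 203.]
 [274. 140.]
 [275. 203.]]
jaws [[106. 122.]
 [117. 249.]
 [239. 110.]
 [243. 251.]]
lug px-> [[0.6214 0.0654 0.158 ]
 [0.5819 0.0589 0.158 ]
 [0.6255 0.04   0.158 ]
 [0.5883 0.0346 0.158 ]]
handle top [[ 0.6141 -0.1791  0.175 ]] collar [[ 0.6122 -0.1781  0.0935]]
```

>>> step_arm:
  series: "0.025 -0.0215 0.008 0 0 0 0.088; 0.025 -0.0215 0.008 0 0 0 0.088; 0 0 0.032 0 0 0 0.088; 0 0 0.032 0 0 0 0.088; 0 0 0.032 0 0 0 0.088; 0 0 0.032 0 0 0 0.088; 0 0 0 0 0 0 0.088"
  squeeze: 30

```text
clock: 2.9
ee_pos: [0.5936, 0.0461, 0.1161]
orientation: [-3.132, -0.242, 0.022]
wrist_force: [-2.1, 0.1, -1.4]
width: 0.0879
grip_force: 0.0
```

>>> step_arm:
  series: "0 0 0 0 0 0 0.01; 0 0 0 0 0 0 0.01; 0 0 0 0 0 0 0.01; 0 0 0 0 0 0 0.01; 0 0 0 0 0 0 0.01; 0 0 0 0 0 0 0.01; 0 0 0 0 0 0 0.01"

```text
clock: 3.48
ee_pos: [0.6005, 0.0474, 0.1247]
orientation: [3.132, 0.243, 0.002]
wrist_force: [-0.2, 0.8, 0.7]
width: 0.0433
grip_force: 0.0
```

>>> step_arm:
  series: "0 0 0 0 0 0 0.01; 0 0 0 0 0 0 0.01; 0 0 0 0 0 0 0.01; 0 0 0 0 0 0 0.01; 0 0 0 0 0 0 0.01; 0 0 0 0 0 0 0.01"

```text
clock: 3.98
ee_pos: [0.5999, 0.0485, 0.1239]
orientation: [-3.13, -0.243, 0.0]
wrist_force: [-1.0, 5.4, 2.3]
width: 0.0234
grip_force: 30.0
```

>>> step_arm:
  series: "0 -0.005 0 0 0 0 0.01; 0 -0.005 0 0 0 0 0.01; 0 -0.005 0 0 0 0 0.01; 0 -0.005 0 0 0 0 0.01; 0 -0.005 0 0 0 0 0.01; 0 -0.005 0 0 0 0 0.01; 0 -0.005 0 0 0 0 0.01; 0 -0.005 0 0 0 0 0.01; 0 -0.004 0 0 0 0 0.01; 0 -0.003 0 0 0 0 0.01; 0 0 0 0 0 0 0.01; 0 0 0 0 0 0 0.01"

```text
clock: 4.98
ee_pos: [0.5931, 0.0923, 0.1239]
orientation: [3.129, 0.243, 0.001]
wrist_force: [0.7, -4.8, 2.2]
width: 0.0236
grip_force: 30.0
```

>>> step_arm:
  series: "0 -0.002 0 0 0 0 0.01; 0 -0.002 0 0 0 0 0.01; 0 -0.001 0 0 0 0 0.01; 0 0 0 0 0 0 0.01; 0 0 0 0 0 0 0.01"

```text
clock: 5.4
ee_pos: [0.5925, 0.0966, 0.1239]
orientation: [3.128, 0.243, 0.001]
wrist_force: [0.5, -7.4, 2.7]
width: 0.0241
grip_force: 30.1
```

>>> step_arm:
  series: "0 -0.002 0 0 0 0 0.01; 0 -0.002 0 0 0 0 0.01; 0 0 0 0 0 0 0.01; 0 0 0 0 0 0 0.01"

```text
clock: 5.73
ee_pos: [0.5919, 0.1004, 0.1239]
orientation: [3.128, 0.243, 0.001]
wrist_force: [0.8, -7.4, 1.6]
width: 0.0238
grip_force: 30.1
```

>>> step_arm:
  series: "0 -0.001 0 0 0 0 0.01; 0 -0.001 0 0 0 0 0.01; 0 0 0 0 0 0 0.01; 0 0 0 0 0 0 0.01"

```text
clock: 6.07
ee_pos: [0.5916, 0.1022, 0.1239]
orientation: [3.128, 0.243, 0.001]
wrist_force: [0.2, -8.9, 1.5]
width: 0.0233
grip_force: 30.1
```

>>> step_arm:
  series: "0 -0.001 0 0 0 0 0.01; 0 -0.001 0 0 0 0 0.01; 0 0 0 0 0 0 0.01; 0 0 0 0 0 0 0.01"

```text
clock: 6.4
ee_pos: [0.5913, 0.1041, 0.1239]
orientation: [3.128, 0.243, 0.001]
wrist_force: [0.5, -8.5, 2.5]
width: 0.0233
grip_force: 30.1
```

>>> step_arm:
  series: "0 -0.001 0 0 0 0 0.01; 0 -0.001 0 0 0 0 0.01; 0 0 0 0 0 0 0.01; 0 0 0 0 0 0 0.01"

```text
clock: 6.73
ee_pos: [0.591, 0.1061, 0.1239]
orientation: [3.128, 0.243, 0.001]
wrist_force: [0.8, -6.9, 2.3]
width: 0.0241
grip_force: 30.1
```

>>> step_arm:
  series: "0 -0.001 0 0 0 0 0.01; 0 -0.001 0 0 0 0 0.01; 0 0 0 0 0 0 0.01; 0 0 0 0 0 0 0.01"

```text
clock: 7.07
ee_pos: [0.5907, 0.1081, 0.1239]
orientation: [3.128, 0.243, 0.001]
wrist_force: [1.2, -7.6, 2.1]
width: 0.0231
grip_force: 30.1
```

>>> step_arm:
  series: "0 -0.001 0 0 0 0 0.01; 0 0 0 0 0 0 0.01; 0 0 0 0 0 0 0.01"

```text
clock: 7.32
ee_pos: [0.5905, 0.109, 0.1239]
orientation: [3.128, 0.243, 0.001]
wrist_force: [0.9, -8.1, 2.6]
width: 0.0233
grip_force: 30.1
```

>>> step_arm:
  series: "0 -0.001 0 0 0 0 0.01; 0 -0.001 0 0 0 0 0.01; 0 0 0 0 0 0 0.01; 0 0 0 0 0 0 0.01"

```text
clock: 7.65
ee_pos: [0.5905, 0.109, 0.1239]
orientation: [3.125, 0.244, 0.001]
wrist_force: [2.2, -14.8, 2.2]
width: 0.0236
grip_force: 30.1
```

>>> step_arm:
  series: "0 -0.001 0 0 0 0 0.01; 0 0 0 0 0 0 0.01; 0 0 0 0 0 0 0.01"

```text
clock: 7.9
ee_pos: [0.5905, 0.109, 0.1239]
orientation: [3.123, 0.244, 0.001]
wrist_force: [2.0, -17.2, 1.8]
width: 0.0242
grip_force: 30.1
```

>>> step_arm:
  series: "0 -0.0015 0 0 0 0 0.01; 0 -0.0015 0 0 0 0 0.01; 0 0 0 0 0 0 0.01; 0 0 0 0 0 0 0.01; 0 0 0 0 0 0 0.01"

```text
clock: 8.32
ee_pos: [0.5905, 0.1091, 0.1238]
orientation: [3.118, 0.244, 0.001]
wrist_force: [4.3, -26.1, 0.7]
width: 0.0236
grip_force: 30.1
```

>>> step_arm:
  series: "0 0.0055 0 0 0 0 0.01; 0 0 0 0 0 0 0.03; 0 0 0 0 0 0 0.05; 0 0 0 0 0 0 0.06; 0 0 0 0 0 0 0.06; 0 0 0 0 0 0 0.06; 0 0 -0.015 0 0 0 0.06; 0 0 -0.035 0 0 0 0.06; 0 0 -0.035 0 0 0 0.06; 0 0 -0.035 0 0 0 0.06; 0 0 -0.02 0 0 0 0.06; -0.03 0.01 0 0 0 0 0.06; -0.03 0.01 0 0 0 0 0.06; 0 0 0 0 0 0 0.06; 0 0 0 0 0 0 0.06"

```text
clock: 9.57
ee_pos: [0.5326, 0.0831, 0.2638]
orientation: [-3.132, -0.243, -0.001]
wrist_force: [-0.1, 0.2, -0.2]
width: 0.0599
grip_force: 0.0
```

```bash
python3 - <<'E'
from h import *
from rig import *
p,R,s=now();print(p,s["orientation"],s["clock"],s["width"])
for n in("wrist","top","side"):
    f=grab_frame(n);pickle.dump(f,open(n+"2.pkl","wb"));cv2.imwrite("pics/"+n+"2.png",f["image"])
print(s["joints"])
E
```

```text
[0.53261549 0.08306878 0.26383143] [-3.13204114e+00 -2.43236175e-01 -6.33640999e-04] 9.5667 0.05985036892065267
[ 1.08440630e-01 -9.53632419e-03  1.86374258e+00  1.12689947e-04
  1.28697946e+00  1.52419537e+00]
```

View pics/wrist2.png

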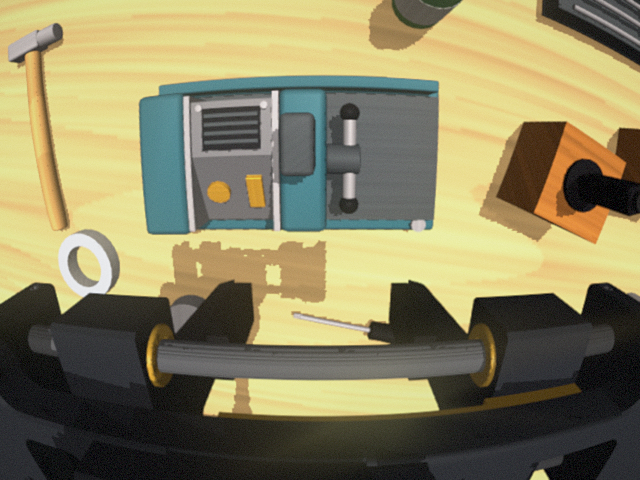

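The wrist view shows the unit tight between both steel strips (x≈191 and x≈274), square to them. The round contact is at (219,191) and the bar at (256,191). Next I'll triangulate the contacts by colour in all three cameras.

```bash
cat >meas.py <<'E'
from h import *
F={n:pickle.load(open(n+"2.pkl","rb")) for n in("wrist","top","side")}
w=F["wrist"]
a=ray(w,[[192,96],[192,231],[274,91],[275,230]],.11);print(a)
for i in(0,2):
    d=a[i]-a[i+1];print("jaw x-dir deg",np.degrees(np.arctan2(d[1],d[0])))
blobs={}
for n,f in F.items():
    h=cv2.cvtColor(f["image"],cv2.COLOR_BGR2HSV)
    roi=np.zeros(h.shape[:2],np.uint8)
    (x0,y0,x1,y1)={"wrist":(200,165,270,215),"top":(225,205,275,245),"side":(280,270,325,305)}[n];roi[y0:y1,x0:x1]=1
    m=((h[...,0]>10)&(h[...,0]<30)&(h[...,1]>150)&(h[...,2]>90)).astype(np.uint8)*roi
    k,l,st,c=cv2.connectedComponentsWithStats(m)
    b=sorted([(st[i,4],c[i].round(1).tolist(),st[i,:4].tolist()) for i in range(1,k) if st[i,4]>15],reverse=True)[:2];print(n,b)
    b.sort(key=lambda q:q[1][0] if n!="side" else -q[1][1]);blobs[n]=[q[1] for q in b]
P=[]
for i,nm in enumerate(("round","bar")):
    fun=lambda X:np.r_[[((fish if n=="wrist" else proj)(f,[X])[0]-blobs[n][i])/(1 if n!="wrist" else 1) for n,f in F.items()]].ravel()
    r=least_squares(fun,[.55,.16,.09]);print(nm,r.x.round(4),r.fun.round(1));P.append(r.x)
d=P[0]-P[1];print("sep",np.linalg.norm(d),"yaw",np.degrees(np.arctan2(-d[0],d[1])))
E
python3 meas.py
```

```text
[[0.623  0.2054 0.11  ]
 [0.5079 0.1934 0.11  ]
 [0.6336 0.1371 0.11  ]
 [0.5198 0.1206 0.11  ]]
jaw x-dir deg 5.951992671807627
jaw x-dir deg 8.24989411808069
wrist [(np.int32(486), [255.2, 190.3], [246, 175, 19, 32]), (np.int32(378), [218.6, 191.5], [208, 181, 22, 22])]
top [(np.int32(44), [248.8, 223.9], [246, 219, 6, 11]), (np.int32(33), [235.6, 226.4], [233, 224, 6, 6])]
side [(np.int32(80), [300.6, 287.4], [294, 283, 14, 10]), (np.int32(27), [298.7, 298.8], [295, 297, 9, 4])]
round [0.5417 0.1766 0.0924] [ 0.1  0.7  0.3 -0.5 -1.2  0.4]
bar [0.5466 0.1444 0.0885] [ 0.1  0.7  0.3  0.3 -1.9  0.2]
sep 0.032848570521454325 yaw 8.545835969579414
```

```bash
python3 - <<'E'
from h import *
p,R,s=now()
plan(p,R,[((.612,-.178,.235),down(-67.5)),((.612,-.178,.121),None)])
E
```

```text
turn 3 x [-0.   -0.02 -4.53]
shift 8 x [-0.0036  0.0339  0.0036]
shift 4 x [0.     0.     0.0285]
```

>>> step_arm:
  series: "0 0 0 0 0 -4.5 0.088; 0 0 0 0 0 -4.5 0.088; 0 0 0 0 0 -4.6 0.088; -0.0036 0.034 0.0036 0 0 0 0.088; -0.0036 0.034 0.0036 0 0 0 0.088; -0.0036 0.034 0.0036 0 0 0 0.088; -0.0036 0.034 0.0036 0 0 0 0.088; -0.0036 0.034 0.0036 0 0 0 0.088; -0.0036 0.034 0.0036 0 0 0 0.088; -0.0036 0.034 0.0036 0 0 0 0.088; -0.0036 0.034 0.0036 0 0 0 0.088; 0 0 0 0 0 0 0.088; 0 0 0 0 0 0 0.088"

```text
clock: 10.8
ee_pos: [0.6119, -0.1808, 0.2336]
orientation: [-3.081, -0.608, 0.002]
wrist_force: [0.0, 0.6, 0.4]
width: 0.088
grip_force: 0.0
```

```bash
python3 - <<'E'
from h import *
from rig import *
p,R,s=now();print(p,s["orientation"],s["clock"])
f=grab_frame("wrist");pickle.dump(f,open("w3.pkl","wb"))
g=np.clip(f["image"][120:360,160:480].astype(float)*2,0,255).astype(np.uint8)
cv2.imwrite("pics/w3.png",cv2.resize(g,None,fx=2.5,fy=2.5,interpolation=cv2.INTER_CUBIC))
print(fish(f,[[.612,-.178,.175],[.612,-.178,.097],p,p-[0,0,.06]]))
E
```

```text
[ 0.61194353 -0.18078554  0.23359352] [-3.08108960e+00 -6.08459808e-01  1.99190916e-03] 10.8
[[317.02555811 257.61511207]
 [318.19099073 225.51163988]
 [321.34400217 303.23143397]
 [321.4050276  258.63106657]]
```

View pics/w3.png

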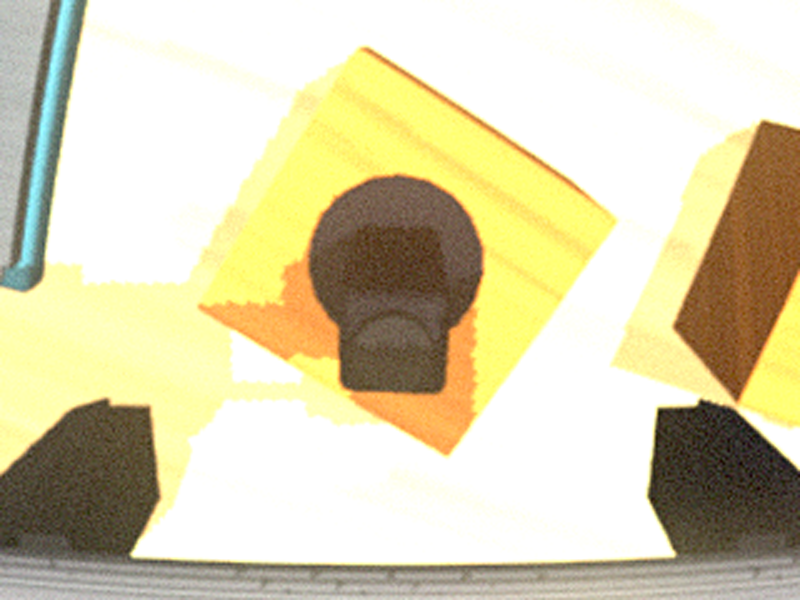

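The crop shows the handle's flats parallel to the fingers, with the handle centred at about (394,350) between fingers at 155 and 650. It stands in the chosen stand, and the yaw is right.

>>> step_arm:
  series: "0 -0.003 0 0 0 0 0.088; 0 0 0.028 0 0 0 0.088; 0 0 0.028 0 0 0 0.088; 0 0 0.028 0 0 0 0.088; 0 0 0.028 0 0 0 0.088; 0 0 0 0 0 0 0.01; 0 0 0 0 0 0 0.01; 0 0 0 0 0 0 0.01; 0 0 0 0 0 0 0.01; 0 0 0 0 0 0 0.01; 0 0 0 0 0 0 0.01; 0 0 0 0 0 0 0.01; 0 0 0 0 0 0 0.01; 0 0 0 0 0 0 0.01; 0 0 0 0 0 0 0.01; 0 0 0 0 0 0 0.01; 0 0 0 0 0 0 0.01; 0 0 0 0 0 0 0.01"
  squeeze: 30

```text
clock: 12.35
ee_pos: [0.6102, -0.1767, 0.1231]
orientation: [3.081, 0.612, 0.0]
wrist_force: [0.0, -0.8, 1.3]
width: 0.0255
grip_force: 29.9
```

```bash
cat >tgt.py <<'E'
from h import *
F={n:pickle.load(open(n+"2.pkl","rb")) for n in("wrist","top")}
B={"wrist":[[218.6,191.5],[255.2,190.3]],"top":[[235.6,226.4],[248.8,223.9]]}
TH=np.radians(8.8);vy=np.array([-np.sin(TH),np.cos(TH),0]);vx=np.array([np.cos(TH),np.sin(TH),0])
n=-np.sin(np.radians(32))*vx+np.array([0,0,np.cos(np.radians(32))])
def pts(c):c=np.r_[c[:2],.0895];return np.array([c+.017*vy,c-.017*vy])
def fun(c):return np.r_[(fish(F["wrist"],pts(c))-B["wrist"]).ravel(),(proj(F["top"],pts(c))-B["top"]).ravel()]
r=least_squares(fun,[.545,.16]);P=pts(r.x)
TR=np.c_[np.cross(-vy,-n),-vy,-n]
if __name__=="__main__":
    print(P.round(4),r.fun.round(1))
    c=P.mean(0)-[.5741,.1254,0];print("vise frame",c@vx,c@vy)
    L=.0931
    p,R,s=now()
    plan(p,R,[((.6102,-.1767,.30),None),((.46,-.10,.30),None),(P[0]+n*(L+.06),TR),(P[0]+n*(L+.01),None)])
    print(TR.round(3))
E
python3 tgt.py
```

```text
[[0.5419 0.1778 0.0895]
 [0.5471 0.1442 0.0895]] [-0.3 -0.2  0.2  0.3 -0.  -0.3  0.3 -0. ]
vise frame -0.023785568910104846 0.03969154985406223
shift 6 x [ 0.      0.     -0.0295]
shift 5 x [-0.0219 -0.0257 -0.    ]
turn 5 x [-0.76  6.37  2.67]
shift 8 x [-0.0009 -0.0327  0.0114]
shift 2 x [0.    0.    0.025]
[[ 0.838  0.153  0.524]
 [ 0.13  -0.988  0.081]
 [ 0.53  -0.    -0.848]]
```

>>> step_arm:
  series: "0 0 -0.03 0 0 0 0.01; 0 0 -0.03 0 0 0 0.01; 0 0 -0.03 0 0 0 0.01; 0 0 -0.03 0 0 0 0.01; 0 0 -0.03 0 0 0 0.01; 0 0 -0.03 0 0 0 0.01; 0 0 0 0 0 0 0.01"

```text
clock: 12.93
ee_pos: [0.6129, -0.1773, 0.3105]
orientation: [3.076, 0.612, 0.016]
wrist_force: [1.2, -0.3, 0.2]
width: 0.0257
grip_force: 29.9
```

>>> step_arm:
  series: "-0.022 -0.026 0 0 0 0 0.01; -0.022 -0.026 0 0 0 0 0.01; -0.022 -0.026 0 0 0 0 0.01; -0.022 -0.026 0 0 0 0 0.01; -0.022 -0.026 0 0 0 0 0.01; 0 0 0 -0.76 6.4 2.7 0.01; 0 0 0 -0.76 6.4 2.7 0.01; 0 0 0 -0.76 6.4 2.7 0.01; 0 0 0 -0.76 6.4 2.7 0.01; 0 0 0 -0.76 6.4 2.7 0.01; 0 0 0 0 0 0 0.01; 0 0 0 0 0 0 0.01"

```text
clock: 13.93
ee_pos: [0.4563, -0.0982, 0.3]
orientation: [-2.971, -0.221, -0.848]
wrist_force: [0.8, -0.1, -1.4]
width: 0.026
grip_force: 29.9
```

```bash
python3 - <<'E'
from tgt import *
p,R,s=now();print(p,s["clock"],s["joints"].round(2));L=.0931
plan(p,R,[(P[0]+n*(L+.06),TR),(P[0]+n*(L+.01),None)])
E
```

```text
[ 0.45633921 -0.09823115  0.30002721] 13.9333 [-0.51 -0.51  2.27  0.41  0.96  0.75]
turn 1 x [-0.04  0.12 -0.29]
shift 8 x [-0.0005 -0.0325  0.0116]
shift 2 x [0.    0.    0.025]
```

>>> step_arm:
  series: "-0.0005 -0.0325 0 0.0 0.1 -0.3 0.01; -0.0005 -0.0325 0 0 0 0 0.01; -0.0005 -0.0325 0 0 0 0 0.01; -0.0005 -0.0325 0 0 0 0 0.01; -0.0005 -0.0325 0 0 0 0 0.01; -0.0005 -0.0325 0.0 0 0 0 0.01; -0.0005 -0.0325 0.02 0 0 0 0.01; -0.0005 -0.0325 0.024 0 0 0 0.01; 0 0 0.024 0 0 0 0.01; 0 0 0.024 0 0 0 0.01; 0 0 0 0 0 0 0.01; 0 0 0 0 0 0 0.01; 0 0 0 0 0 0 0.01"

```text
clock: 15.02
ee_pos: [0.4647, 0.1659, 0.224]
orientation: [-2.97, -0.232, -0.859]
wrist_force: [-0.4, 0.1, -1.6]
width: 0.0256
grip_force: 29.9
```

```bash
python3 - <<'E'
from tgt import *
from rig import *
p,R,s=now();print(p,s["clock"],s["joints"].round(2));L=.0931
plan(p,R,[(P[0]+n*(L+.03),TR),(P[0]+n*(L),None)])
f=grab_frame("wrist");pickle.dump(f,open("w4.pkl","wb"))
g=np.clip(f["image"][100:340,160:480].astype(float)*2,0,255).astype(np.uint8)
cv2.imwrite("pics/w4.png",cv2.resize(g,None,fx=2.5,fy=2.5,interpolation=cv2.INTER_CUBIC))
t=p+R@[0,0,L]
print("tip",t,(fish(f,[t,P[0],P[1],p+R@[0,0,L-.06]])-[160,100])*2.5)
E
```

```text
[0.46474975 0.16588562 0.22404287] 15.0167 [ 0.37 -0.43  2.37 -0.19  0.66  1.91]
turn 1 x [ 0.03 -0.26  0.14]
shift 1 x [-0.0051  0.      0.0324]
shift 1 x [-0.    0.    0.03]
tip [0.51386399 0.17344445 0.14531381] [[403.36361368 358.21722756]
 [403.06727293 321.66329307]
 [504.07634299 321.90422023]
 [403.64541285 440.71073754]]
```

View pics/w4.png

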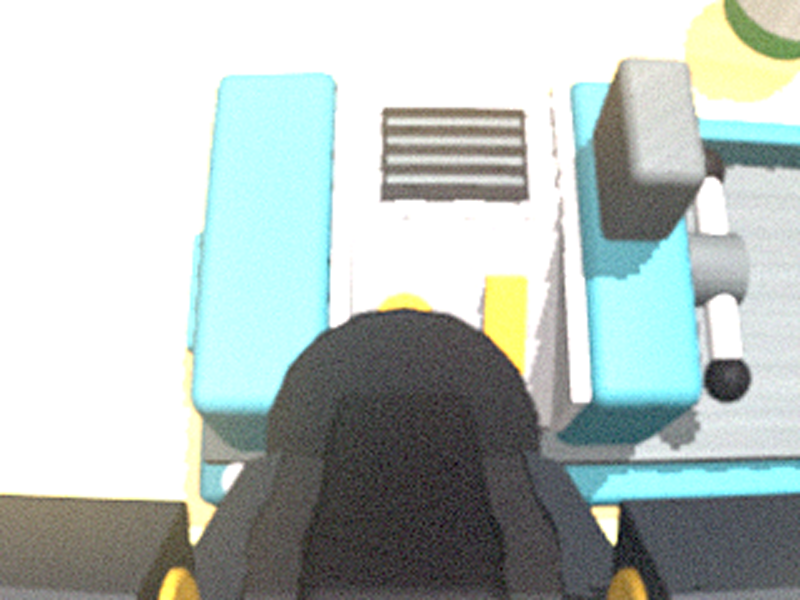

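The view shows the collar centred at x≈404 with the round contact just behind it at x≈404 and the bar at 505, so they line up laterally. Next I'll check the offset along tool x from the collar's upper rim (row 310).

```bash
python3 - <<'E'
from tgt import *
f=pickle.load(open("w4.pkl","rb"))
p,R,s=now();L=.0931
q=lambda X:((fish(f,X)-[160,100])*2.5).round(1).tolist()
print("rim",q([p+R@[x+.028,0,L-.060-h] for x in(0,.003) for h in(0,.007)]),"side",q([p+R@[0,.028,L-.063],p+R@[0,-.028,L-.063]]))
u=TR[:,0]
print("bar far end",q([P[1]+u*.017+a*TR[:,1]*.007 for a in(-1,1)]),"round far",q([P[0]+u*.011]))
E
```

```text
rim [[405.2, 307.4], [405.4, 316.0], [405.3, 292.6], [405.4, 300.7]] side [[541.6, 443.9], [268.7, 444.0]]
bar far end [[484.5, 272.2], [526.3, 272.5]] round far [[403.1, 289.6]]
```

>>> step_arm:
  series: "0 0 0 0 -0.26 0.14 0.01; -0.005 0 0.02 0 0 0 0.01; 0 0 0.018 0 0 0 0.01; 0 0 0.012 0 0 0 0.01; 0 0 0.006 0 0 0 0.01; 0 0 0 0 0 0 0.01; 0 0 0 0 0 0 0.01; 0 0 0 0 0 0 0.01"

```text
clock: 15.73
ee_pos: [0.4894, 0.1692, 0.1741]
orientation: [-2.97, -0.227, -0.855]
wrist_force: [0.4, -0.0, -0.8]
width: 0.0256
grip_force: 29.9
```

```bash
python3 - <<'E'
from tgt import *
p,R,s=now();L=.0931;print(s["wrist_force"],n)
plan(p,R,[(P[0]+n*L,TR)])
E
```

```text
[ 0.42024439 -0.038434   -0.84648635] [-0.52368126 -0.08107014  0.8480481 ]
turn 1 x [ 0.01 -0.1  -0.06]
shift 1 x [ 0.0003 -0.0004  0.0068]
```

>>> step_arm:
  series: "0 0 0.0015 0 -0.1 0 0.01; 0 0 0.0015 0 0 0 0.01; 0 0 0.001 0 0 0 0.01; 0 0 0 0 0 0 0.01; 0 0 0 0 0 0 0.01"

```text
clock: 16.15
ee_pos: [0.4909, 0.1697, 0.1692]
orientation: [-2.972, -0.228, -0.849]
wrist_force: [0.0, -0.7, -0.6]
width: 0.0261
grip_force: 29.9
```

>>> step_arm:
  series: "0 0 0.001 0 0 0 0.01; 0 0 0.0005 0 0 0 0.01; 0 0 0 0 0 0 0.01; 0 0 0 0 0 0 0.01"

```text
clock: 16.48
ee_pos: [0.4918, 0.1698, 0.169]
orientation: [-2.972, -0.228, -0.85]
wrist_force: [-8.7, -2.5, 8.2]
width: 0.026
grip_force: 29.9
```

>>> step_arm:
  series: "0 0 0.001 0 0 0 0.01; 0 0 0 0 0 0 0.01; 0 0 0 0 0 0 0.01"

```text
clock: 16.73
ee_pos: [0.4927, 0.17, 0.1689]
orientation: [-2.971, -0.228, -0.851]
wrist_force: [-9.7, -2.4, 11.8]
width: 0.0259
grip_force: 29.9
```

The round contact was touched where predicted: tip at (0.5415, 0.1776, 0.090), about 15 N. Now the bar.

>>> step_arm:
  series: "0 0 -0.008 0 0 0 0.01; 0 0 -0.02 0 0 0 0.01; 0 0.017 0 0 0 0 0.01; 0 0.017 0 0 0 0 0.01; 0 0 0 0 0 0 0.01; 0 0 0 0 0 0 0.01; 0 0 0 0 0 0 0.01"

```text
clock: 17.32
ee_pos: [0.4827, 0.134, 0.1907]
orientation: [-2.972, -0.227, -0.849]
wrist_force: [0.4, 0.7, -0.8]
width: 0.0257
grip_force: 29.9
```

```bash
python3 - <<'E'
from tgt import *
p,R,s=now();L=.0931;print(s["wrist_force"],p,s["clock"])
plan(p,R,[(P[1]+n*(L+.005),TR)])
E
```

```text
[ 0.42674467  0.74545683 -0.81867714] [0.48269765 0.13397193 0.19073733] 17.3167
turn 1 x [ 0.02  0.12 -0.06]
shift 1 x [ 0.0017 -0.0002  0.0223]
```

>>> step_arm:
  series: "0.0012 0 0.012 0 0.1 0 0.01; 0 0 0.01 0 0 0 0.01; 0 0 0.001 0 0 0 0.01; 0 0 0 0 0 0 0.01; 0 0 0 0 0 0 0.01"

```text
clock: 17.73
ee_pos: [0.4956, 0.1364, 0.1718]
orientation: [-2.972, -0.229, -0.851]
wrist_force: [-0.1, -1.0, -0.7]
width: 0.026
grip_force: 29.9
```

>>> step_arm:
  series: "0 0 0.0015 0 0 0 0.01; 0 0 0.001 0 0 0 0.01; 0 0 0 0 0 0 0.01; 0 0 0 0 0 0 0.01"

```text
clock: 18.07
ee_pos: [0.4972, 0.1362, 0.1701]
orientation: [-2.971, -0.228, -0.852]
wrist_force: [0.4, -0.6, -1.7]
width: 0.0259
grip_force: 29.9
```

>>> step_arm:
  series: "0 0 0.001 0 0 0 0.01; 0 0 0 0 0 0 0.01; 0 0 0 0 0 0 0.01"

```text
clock: 18.32
ee_pos: [0.4979, 0.1363, 0.1693]
orientation: [-2.971, -0.228, -0.852]
wrist_force: [-1.5, -0.5, 1.1]
width: 0.0257
grip_force: 29.9
```

>>> step_arm:
  series: "0 0 0.0012 0 0 0 0.01; 0 0 0 0 0 0 0.01; 0 0 0 0 0 0 0.01; 0 0 0 0 0 0 0.01"

```text
clock: 18.65
ee_pos: [0.4987, 0.1363, 0.1692]
orientation: [-2.971, -0.228, -0.853]
wrist_force: [-7.7, -2.0, 8.1]
width: 0.0257
grip_force: 29.9
```

>>> step_arm:
  series: "0 0 -0.008 0 0 0 0.01; 0 0 -0.03 0 0 0 0.01; 0 0 -0.03 0 0 0 0.01; 0 0 -0.03 0 0 0 0.01; 0 0 -0.02 0 0 0 0.01; 0 0.03 0 0 0 0 0.01; 0 0.03 0 0 0 0 0.01; 0 0.03 0 0 0 0 0.01; 0 0.03 0 0 0 0 0.01; 0 0.03 0 0 0 0 0.01; 0 0.03 0 0 0 0 0.01; 0 0.03 0 0 0 0 0.01; 0 0 0 0 0 0 0.01"

```text
clock: 19.73
ee_pos: [0.4691, -0.0861, 0.2687]
orientation: [-2.976, -0.219, -0.855]
wrist_force: [-0.4, -0.6, -1.5]
width: 0.0259
grip_force: 29.9
```

```bash
python3 - <<'E'
from tgt import *
p,R,s=now();print(p,s["clock"],s["joints"].round(2))
plan(p,R,[((.6102,-.1767,.32),down(-67.5)),((.6102,-.1767,.20),None)])
E
```

```text
[ 0.46909384 -0.08608954  0.26874976] 19.7333 [-0.45 -0.48  2.31  0.4   0.87  0.79]
turn 5 x [ 0.82 -6.37 -2.74]
shift 6 x [ 0.0159  0.023  -0.0085]
shift 4 x [0.   0.   0.03]
```

>>> step_arm:
  series: "0 0 0 0.8 -6.4 -2.7 0.01; 0 0 0 0.8 -6.4 -2.7 0.01; 0 0 0 0.8 -6.4 -2.7 0.01; 0 0 0 0.8 -6.4 -2.7 0.01; 0 0 0 0.8 -6.3 -2.8 0.01; 0.016 0.023 0 0 0 0 0.01; 0.016 0.023 0 0 0 0 0.01; 0.016 0.023 0 0 0 0 0.01; 0.016 0.023 0 0 0 0 0.01; 0.016 0.023 0 0 0 0 0.01; 0.016 0.023 0 0 0 0 0.01; 0 0 0 0 0 0 0.01; 0 0 0 0 0 0 0.01; 0 0 0 0 0 0 0.01; 0 0 0 0 0 0 0.01"

```text
clock: 20.98
ee_pos: [0.6097, -0.1698, 0.2677]
orientation: [-3.077, -0.621, 0.003]
wrist_force: [-0.7, -0.3, -0.8]
width: 0.0254
grip_force: 29.9
```

```bash
python3 - <<'E'
from tgt import *
p,R,s=now();print(p,s["clock"])
plan(p,R,[((.6102,-.1767,.20),down(-67.5)),((.6102,-.1767,.124),None)])
E
```

```text
[ 0.60970785 -0.16979836  0.26770931] 20.9833
turn 1 x [-0.16  0.08  0.31]
shift 2 x [-0.0011  0.0033  0.0339]
shift 3 x [0.     0.     0.0253]
```

>>> step_arm:
  series: "-0.001 0.0035 0.01 -0.16 0.08 0.3 0.01; -0.001 0.0035 0.02 0 0 0 0.01; 0 0 0.02 0 0 0 0.01; 0 0 0.016 0 0 0 0.01; 0 0 0.02 0 0 0 0.01; 0 0 0.02 0 0 0 0.01; 0 0 0.02 0 0 0 0.01; 0 0 0.012 0 0 0 0.01; 0 0 0 0 0 0 0.01; 0 0 0 0 0 0 0.01; 0 0 0 0 0 0 0.01"

```text
clock: 21.9
ee_pos: [0.6121, -0.1783, 0.131]
orientation: [3.08, 0.612, 0.004]
wrist_force: [0.2, 0.4, -0.5]
width: 0.026
grip_force: 29.9
```

>>> step_arm:
  series: "0 0 0.003 0 0 0 0.01; 0 0 0.003 0 0 0 0.01; 0 0 0.001 0 0 0 0.01; 0 0 0 0 0 0 0.01; 0 0 0 0 0 0 0.01"

```text
clock: 22.32
ee_pos: [0.6119, -0.1782, 0.1232]
orientation: [3.08, 0.612, 0.002]
wrist_force: [1.1, 0.2, 1.0]
width: 0.0259
grip_force: 29.9
```

>>> step_arm:
  series: "0 0 0.001 0 0 0 0.01; 0 0 0 0 0 0 0.01; 0 0 0 0 0 0 0.01"

```text
clock: 22.57
ee_pos: [0.6119, -0.1782, 0.1231]
orientation: [3.08, 0.612, 0.002]
wrist_force: [-1.0, -0.6, 5.5]
width: 0.0253
grip_force: 29.9
```

Seated on the collar. Release, rise and look.

>>> step_arm:
  series: "0 0 -0.0005 0 0 0 0.03; 0 0 0 0 0 0 0.05; 0 0 0 0 0 0 0.07; 0 0 0 0 0 0 0.088; 0 0 0 0 0 0 0.088; 0 0 0 0 0 0 0.088; 0 0 0 0 0 0 0.088; 0 0 0 0 0 0 0.088; 0 0 -0.03 0 0 0 0.088; 0 0 -0.035 0 0 0 0.088; 0 0 -0.035 0 0 0 0.088; 0 0 -0.035 0 0 0 0.088; -0.035 0 -0.02 0 0 0 0.088; -0.035 0 0 0 0 0 0.088; -0.035 0 0 0 0 0 0.088; 0 0 0 0 0 0 0.088; 0 0 0 0 0 0 0.088"

```text
clock: 23.98
ee_pos: [0.5132, -0.2187, 0.2775]
orientation: [3.081, 0.609, 0.002]
wrist_force: [0.9, -0.3, -1.3]
width: 0.0879
grip_force: 0.0
```

```bash
python3 - <<'E'
from tgt import *
from rig import *
f=grab_frame("wrist");g=f["image"];s=grab_frame("side")["image"]
cv2.imwrite("pics/end.png",np.hstack([cv2.resize(g,(480,360)),cv2.resize(s[130:370,220:433],(320,360))]))
print(state()["clock"],state()["wrist_force"])
E
```

```text
24.0833 [ 0.31942488  0.51124218 -0.48807738]
```

View pics/end.png

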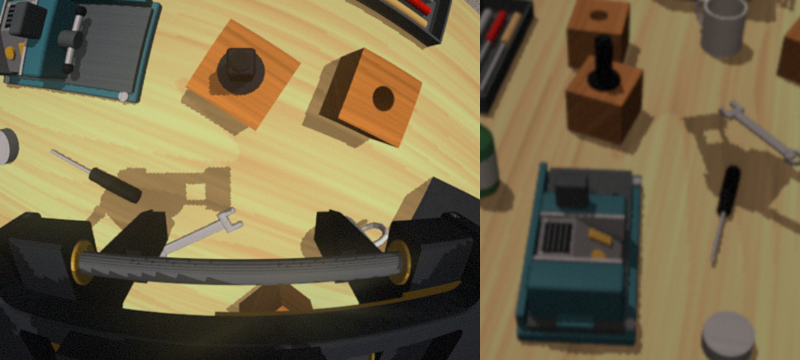

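The probe stands upright in its stand (left panel (240,70), right panel (603,65)). The unit is still gripped between the jaws in the right panel at (575,240), and the other things are where they were.

```bash
python3 -c "
from rig import *
print(sign_off())"
```

```text
the job is handed in; nothing more can be done
None
```

The job is handed in at about 24 s: the unit is gripped with no gap visible, the probe touched the round contact and then the bar and is back upright in its stand, and nothing else appeared moved in the final pictures; no verdict came back.

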